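Clear, turn over and lock a hand-cranked pump

ROBOT

A 6-joint arm with a two-finger parallel gripper is mounted at the origin on a cart in front of the work surface, level with it; the furniture and walls round the work are solid. World frame = base frame: x ahead of the robot, y to its left, z up, the work surface at z = 0. Lengths are in mm, angles in rad, forces in N, time in s.
With the tool pointing down it reaches from about 325 to 750 mm from the base axis. Payload 7.6 kg.
Tool frame: the origin (TCP) lies midway between the tips of the shut fingers; the grasp point (between the pads) lies 19 mm behind it; z points along the fingers, y is the line along which they close (so a half turn about z gives the same grasp; the last joint's range is limited). The gripper opens to 85 mm and grips with 20 to 120 N. Pads are 22 mm wide; open, the fingers measure 114 mm over their backs; the gripper's body (76 mm by 85 mm) begins 54 mm behind the grasp point. The pads swing forward as they close: fully open they stand 13 mm farther back than shut.
Start: joints at [1.211, 0.052, 1.401, -0, 1.689, -0.07], TCP at [150.007, 503.134, 231.323] pointing down, gripper open.
Joint ranges: [-2.9, 2.9], [-0.91, 2.17], [0.12, 2.37], [-1.06, 4.2], [0.26, 2.73], [-2.93, 2.93]. Speed limits (rad/s): [2.57, 2.57, 3.01, 3.14, 3.14, 3.14].

INTERFACE

Orientations are given as a unit quaternion [w, x, y, z].
In Python, from plant import env, inverse_kinematics, camera, camera_params, sign_off gives the robot as it stands. Calls block until the motion is done:
- env.move_ptp(position, orientation): joint-space move of the TCP to a pose.
- env.move_linear(position, rot=None, feed=150, contact_N=None): straight line of the TCP; rot=None keeps the orientation; feed is the mean speed in mm/s. With contact_N (N) it stops when the force on the tool has changed by that much, and returns True; else False.
- env.move_j(angles): joint-space move.
- env.open_gripper() and env.grasp(): open the fingers fully, or close them until they stop; the grip force is fixed at half the most.
- env.hold(seconds).
- inverse_kinematics(position, orientation): joint angles nearest the present ones, or None.
- env.read_state(): the state.
- camera(name): name is "scene" or "top"; returns the picture (420x560x3 uint8, red, green, blue); there is no depth.
- camera_params(name): a dict with "camera_matrix" (3x3 intrinsics, pixels), "origin" and "orientation" of the camera in the world. Camera axes: x right, y down, z forward; pixel columns grow to the right and rows downward; lengths in mm; the calibration is good to about 2 mm. A picture is of the moment at which its call begins. camera_params takes no time and is no camera call.
A pose or a line that the arm cannot do raises env.Unreachable and nothing moves.
- sign_off(): hands the job in; it is judged then, once.
The state is a dict: "time_s": time; "joints": joint angles; "joint_vel": joint speeds; "effort": joint torques, N m; "tool_pos": TCP position; "ee_rot": TCP orientation; "force": force on the tool from outside, world axes, zero at the start; "torque": the same for the moment, N m; "opening": opening from 0.0 (shut) to 1.0 (fully open); "gripper_force": force on a finger pad.
Only numpy, scipy, OpenCV 4.12 (cv2) and the standard library are available. Lean on these libraries where they do the work, as an engineer would, in place of code of your own. Each camera call takes 0.05 s, during which the arm holds its last target. There are 200 camera calls.

TASK

The hand pump is to be turned over and locked for storage. First clear away the sample jars that stand in the way round it: stand them all upright on the floor of the white tray. Then turn its crank counter-clockwise (seen from above) through two full turns and on until the yellow eye on its tail is in line with the eye of the fixed bracket, and push the red-handled lock pin from outside through both eyes until its collar is home against the bracket; leave the other things on the bench where they are.

Things in the scene. Friction and masses are not known exactly. Their poses are not given: they have to be found in the camera images.
- pump: Blue hand pump on a dark foot, fixed to the bench (place and yaw vary). Origin on the crank's axis at bench level, z up. Housing 86 mm in diameter, 38 mm high; foot 94 mm in diameter, 8 mm high. A yellow bracket stands on its +y side, joined by a foot strip 34 mm wide. Behind the pump stands an orange tool case (fixed), 128 mm high, its front at x = 0.70 m: keep the gripper clear of it.
- bracket_eye (a point): Centre of the round 12 mm through hole in the yellow fixed bracket; at (0, 132, 66) mm in the pump's frame, hole axis along the pump's y. The bracket is an upright plate 34 mm wide (x), 8 mm thick (y = 128 to 136 mm), up to z = 79 mm.
- crank (a joint): Turn of the crank about the pump's upright axis, rad, not wrapped (a turn adds 6.283). 0: tail eye faces the bracket; grows counter-clockwise from above; starts at -0.4 to -0.15, so the turn asked for ends at 12.566. At q the tail points along the pump's +y turned by q, the grip end opposite. No stops; 0.08 N m friction; stays where left.
- grip_center (a point): On the axis of the crank's upright black grip at the height to take hold (83 mm), 65 mm from the crank's axis. The grip is round, 22 mm across, z = 60 to 102 mm, and spins freely on its own pin, so the hand need not turn. The crank's bar below it is level, 20 mm wide, z = 41 to 51 mm, and reaches 77 mm from the axis at this end.
- crank_eye (a point): Centre of the round 12 mm through hole (axis radial) in the yellow plate on the crank's tail, 89 mm from the axis, 66 mm above the bench. Plate 26 mm wide, 8 mm thick (85 to 93 mm from the axis), up to z = 79 mm. The bar's tail end reaches 95 mm from the axis at z = 41 to 51 mm, so it hits jars standing near the pump.
- lock_pin: Lock pin, 60 g, origin at the centre of its red handle, x toward the rod's tip. Handle 70 mm long (x = -35 to 35), 16 mm wide, 18 mm high; collar 24 mm across, x = 35 to 39 mm; steel rod of 8 mm, x = 39 to 124 mm, last 7 mm conical. Starts level in the cradle, axis 40 mm up; lift it straight up. Home (collar on bracket): origin 175 mm, tip 51 mm from the crank's axis.
- pin_tip (a point): Tip of the pin's rod, 124 mm ahead of the pin's origin along its x.
- cradle: Grey pin cradle, fixed to the bench (place and yaw vary). Origin under the pin's origin at bench level, x along the pin. Base 135x50x8 mm; saddle 36 mm wide, to z = 42 mm, under the handle's rear end (x = -35 to -23 mm); notch 30 mm wide, to z = 44 mm, under the rod (x = 70 to 80 mm); open between, for fingers at the handle's middle.
- tray: White open tray, fixed to the bench (place and yaw vary): 240 mm (x) by 190 mm (y), walls 5 mm thick and 28 mm high, floor 5 mm thick. Origin at the centre of its underside.
- jar_white: Squat round sample jar, brown with a white cap, 58 mm high, 110 g; body 54 mm in diameter to z = 26 mm, narrowing to 45 mm at z = 35 mm, cap 48 mm across from z = 42 to 58 mm. Origin at the centre of its underside, z up. May be absent.
- jar_red: Squat round sample jar, white with a red cap, 58 mm high, 110 g; body 54 mm in diameter to z = 26 mm, narrowing to 45 mm at z = 35 mm, cap 48 mm across from z = 42 to 58 mm. Origin at the centre of its underside, z up. May be absent.
- jar_blue: Squat round sample jar, white with a blue cap, 58 mm high, 110 g; body 54 mm in diameter to z = 26 mm, narrowing to 45 mm at z = 35 mm, cap 48 mm across from z = 42 to 58 mm. Origin at the centre of its underside, z up. May be absent.
- jar_black: Squat round sample jar, brown with a black cap, 58 mm high, 110 g; body 54 mm in diameter to z = 26 mm, narrowing to 45 mm at z = 35 mm, cap 48 mm across from z = 42 to 58 mm. Origin at the centre of its underside, z up. May be absent.
- jar_green: Squat round sample jar, white with a green cap, 58 mm high, 110 g; body 54 mm in diameter to z = 26 mm, narrowing to 45 mm at z = 35 mm, cap 48 mm across from z = 42 to 58 mm. Origin at the centre of its underside, z up. May be absent.
- filter_l: White round inline filter, 48x48x46 mm, on the bench at the left, not part of the job.
- filter_r: White round inline filter, 48x48x46 mm, on the bench behind the tray, not part of the job.
- cap: Grey screw cap, 64 mm across, 24 mm high, not part of the job.

How it is judged:
By the outcome, as a careful person would: the job done as asked, in the order asked, and still so for the second after the job is handed in, with the robot touching nothing.
Of jar_white, jar_red, jar_blue, jar_black, jar_green only 3 to 5 are there at a start; the rules pass over those that are not, and their reading is None.
At some moment in a run one of jar_white, jar_red, jar_blue, jar_black, jar_green may be knocked a few centimetres aside while the robot is not near it.
It also fails if it takes over 210 s, if anything falls off the work surface, if the arm or the gripper's body presses on something with over 40 N, if the wrist force passes 120 N, or if a joint passes its speed limit or range.

## Working session

There is one attempt and no reset: what is moved stays moved. The work goes in short steps, each a Python script; the robot and the scene stay as the last script left them, time stands still between calls to the robot, and variables do not carry over. Pictures are saved under pics/ and viewed, at most 14 in all, crops included, and the job is handed in when it is done.

```bash
mkdir -p pics; ls
python3 - <<'E'
from plant import env,camera,camera_params
import cv2
for n in("scene","top"):
    im=camera(n); cv2.imwrite(f"pics/{n}0.png",im[...,::-1]); p=camera_params(n); print(n,p)
print(env.read_state())
E
```

```text
pics
scene {'camera_matrix': array([[483.58458916,   0.        , 290.68257721],
       [  0.        , 483.58458916, 210.43580027],
       [  0.        ,   0.        ,   1.        ]]), 'origin': array([  44.10964815, -736.73194697,  770.42182615]), 'orientation': array([-0.42995613,  0.85353874, -0.26462788,  0.12876888])}
top {'camera_matrix': array([[426.05303807,   0.        , 273.26467788],
       [  0.        , 426.05303807, 214.33993694],
       [  0.        ,   0.        ,   1.        ]]), 'origin': array([ 480.01782067,   32.45799415, 1085.98348693]), 'orientation': array([-0.03643156,  0.71521378, -0.69747908,  0.02578621])}
{'time_s': 0.1, 'joints': array([ 1.21070823e+00,  5.27595722e-02,  1.40160879e+00,  1.21179006e-05,
        1.68857441e+00, -7.03292723e-02]), 'joint_vel': array([ 8.95256761e-05, -1.11081739e-03, -2.36458108e-03, -9.65291571e-04,
        2.47550270e-03,  9.63133356e-04]), 'effort': array([ 7.61153042e-04, -3.82575989e+01, -3.60990071e+01, -5.19277830e-05,
        4.65996927e-03,  5.55635154e-06]), 'tool_pos': array([149.90240252, 502.87652361, 230.57134646]), 'ee_rot': array([-1.50038728e-04,  1.44372373e-01,  9.89523199e-01, -6.58203232e-04]), 'force': array([-0.19992687, -0.12691874,  0.23012178]), 'torque': array([-0.00413254, -0.01875499,  0.04533391]), 'gripper_force': 0.0, 'opening': 1.001444281146776}
```

View pics/top0.png

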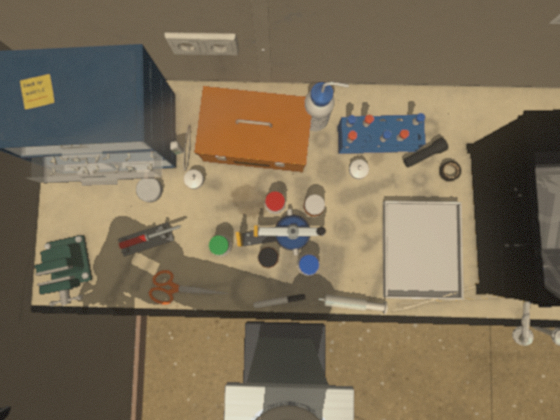

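View pics/scene0.png

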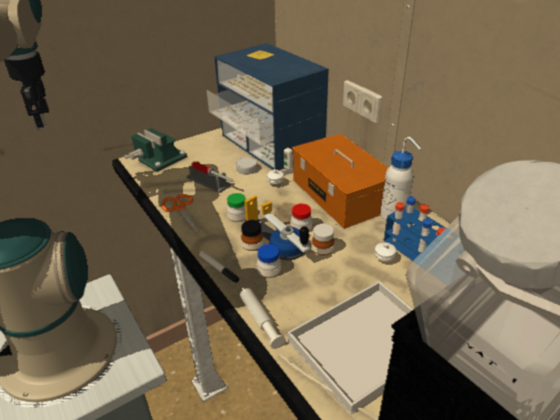

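```bash
cat > h.py <<'E'
import numpy as np,cv2
from scipy.spatial.transform import Rotation as R
from plant import env,inverse_kinematics,camera,camera_params,sign_off
def RM(q): return R.from_quat(np.roll(q,-1)).as_matrix()
def ray(n,uv):
    p=camera_params(n); d=RM(p["orientation"])@np.linalg.solve(p["camera_matrix"],[uv[0],uv[1],1.]); return p["origin"],d
def plane(n,uv,z):
    o,d=ray(n,uv); return o+d*(z-o[2])/d[2]
def proj(n,X):
    p=camera_params(n); c=p["camera_matrix"]@(RM(p["orientation"]).T@(np.asarray(X,float)-p["origin"])); return c[:2]/c[2]
def tri(a,b):
    (o1,d1),(o2,d2)=ray("top",a),ray("scene",b)
    s=np.linalg.lstsq(np.c_[d1,-d2],o2-o1,rcond=None)[0]; P,Q=o1+s[0]*d1,o2+s[1]*d2
    return (P+Q)/2,np.linalg.norm(P-Q)
HSV={"red":((0,150,90),(6,255,255)),"blue":((108,150,80),(125,255,255)),"green":((50,120,50),(85,255,255)),
 "yellow":((20,150,100),(32,255,255))}
def hsv(im): return cv2.cvtColor(im,cv2.COLOR_RGB2HSV)
def blobs(im,c,amin=15):
    lo,hi=HSV[c]; m=cv2.inRange(hsv(im),lo,hi)
    n,l,s,ce=cv2.connectedComponentsWithStats(m)
    return [(ce[i].round(1),s[i].tolist()) for i in range(1,n) if s[i,4]>=amin],m,l
def down(yaw):
    "tool pointing down, closing direction (tool y) at angle yaw in the world"
    y=np.array([np.cos(yaw),np.sin(yaw),0]);z=np.array([0,0,-1.]);x=np.cross(y,z)
    return np.roll(R.from_matrix(np.c_[x,y,z]).as_quat(),1)
E
python3 - <<'E'
from h import *
t=cv2.imread("pics/top0.png")[...,::-1].copy();s=cv2.imread("pics/scene0.png")[...,::-1].copy()
for n,im in(("top",t),("scene",s)):
    for c in HSV:
        for b in blobs(im,c)[0]: print(n,c,b, plane(n,b[0],58).round(0)[:2])
for k,uv in dict(red=(275,201),white=(315,204),green=(219,245),black=(268,257),blue=(309,264)).items(): print(k,plane("top",uv,58).round())
print("grip",plane("top",(322,231),102).round(),"axis",plane("top",(293,232),51).round())
print("tray",[plane("top",u,28).round()[:2] for u in((384,198),(461,201),(461,298),(384,297))])
c=cv2.resize(t[180:290,190:340],(800,586),interpolation=cv2.INTER_CUBIC);cv2.imwrite("pics/c1.png",c[...,::-1])
c=cv2.resize(s[180:290,210:360],(800,586),interpolation=cv2.INTER_CUBIC);cv2.imwrite("pics/c2.png",c[...,::-1])
E
```

```text
top red (array([274.6, 200.5]), [266, 192, 18, 19, 273]) [604.  47.]
top red (array([132.3, 241.2]), [120, 235, 26, 13, 133]) [497. 389.]
top green (array([218.1, 244.6]), [210, 237, 17, 16, 213]) [494. 180.]
top yellow (array([37.9, 92.5]), [22, 76, 31, 32, 551]) [862. 647.]
top yellow (array([255.1, 230.7]), [254, 226, 3, 10, 27]) [530.  92.]
top yellow (array([238.6, 239.1]), [237, 232, 5, 14, 39]) [509. 131.]
scene red (array([200.6, 166.8]), [192, 162, 18, 10, 82]) [485. 373.]
scene red (array([300.8, 211. ]), [292, 204, 19, 16, 237]) [597.  42.]
scene blue (array([410.5, 199.8]), [407, 197, 8, 7, 32]) [853. -78.]
scene blue (array([426.7, 222.3]), [423, 219, 8, 8, 38]) [ 817. -166.]
scene blue (array([267.9, 252.1]), [258, 243, 22, 20, 301]) [450. -41.]
scene green (array([235.8, 200.1]), [227, 193, 18, 15, 209]) [488. 174.]
scene yellow (array([259.8,  54.5]), [248, 51, 24, 8, 115]) [1108. 1076.]
scene yellow (array([250.7, 207.6]), [244, 195, 14, 25, 238]) [503. 124.]
scene yellow (array([265.7, 206.9]), [261, 201, 11, 13, 91]) [535. 105.]
red [603.  46.  58.]
white [598. -51.  58.]
green [493. 178.  58.]
black [467.  59.  58.]
blue [453. -40.  58.]
grip [531. -65. 102.] axis [529.   0.  51.]
tray [array([ 621., -225.]), array([ 618., -416.]), array([ 380., -413.]), array([ 377., -226.])]
```

View pics/c1.png

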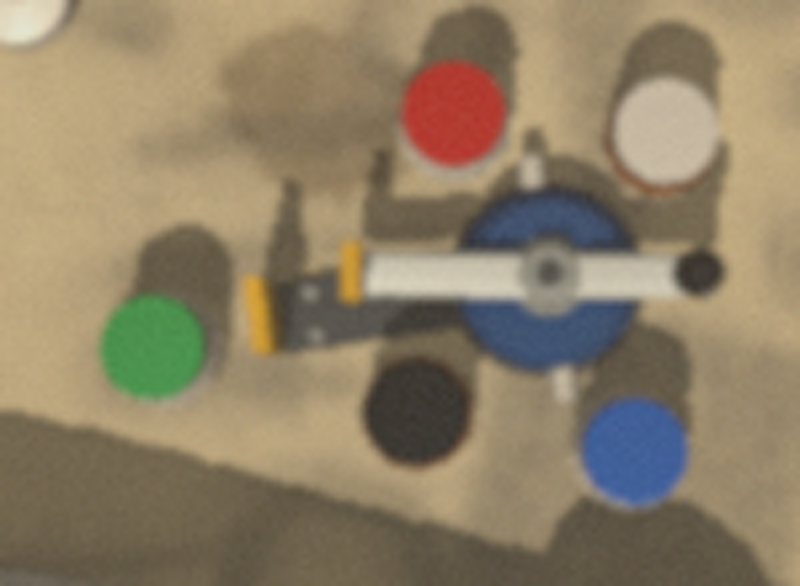

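View pics/c2.png

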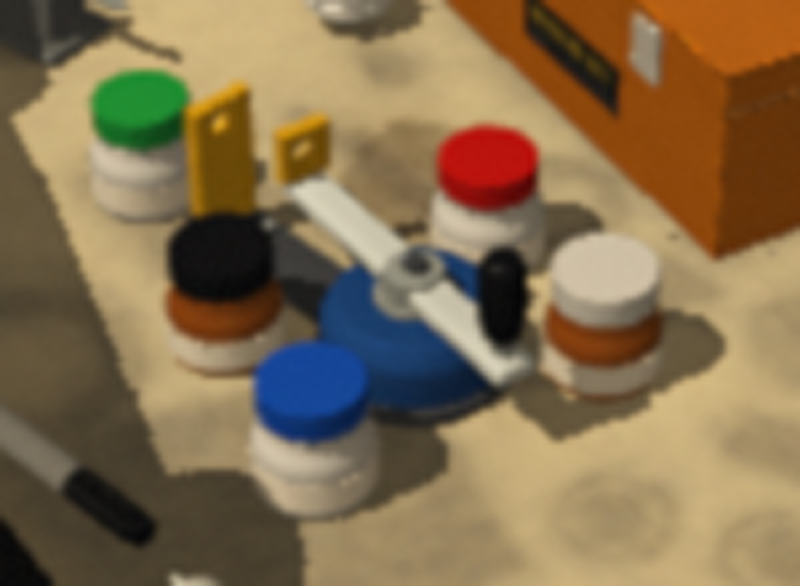

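```bash
cat >> h.py <<'E'
def best(p,yaw):
    c=[]
    for k in(0,1):
        q=down(yaw+k*np.pi); j=inverse_kinematics(p,q)
        if j is not None and abs(j[5])<2.8: c.append((np.abs(np.array(j)-env.read_state()["joints"]).max(),q))
    if not c: raise RuntimeError(f"unreachable {p} {yaw}")
    return min(c,key=lambda a:a[0])[1]
CAPS={"red":((0,130,80),(8,255,255)),"blue":((105,120,60),(125,255,255)),"green":((50,100,40),(85,255,255)),
 "white":((0,0,150),(179,70,255)),"black":((0,0,0),(179,110,62))}
def cap(name,near,im=None,rad=75):
    im=camera("top") if im is None else im
    m=cv2.inRange(hsv(im),*CAPS[name]); m=cv2.morphologyEx(m,cv2.MORPH_OPEN,np.ones((3,3)))
    n,l,s,ce=cv2.connectedComponentsWithStats(m); r=[]
    for i in range(1,n):
        P=plane("top",ce[i],57)
        if 120<s[i,4]<420 and max(s[i,2:4])<26 and np.hypot(*(P[:2]-near[:2]))<rad: r.append((np.hypot(*(P[:2]-near[:2])),P[:2],s[i].tolist()))
    r.sort(key=lambda a:a[0]); return r
def pick_place(name,near,yaw,slot,tyaw):
    r=cap(name,near); print(name,r)
    P=r[0][1]
    q=best([*P,170],yaw); env.move_ptp([*P,170],q); env.move_linear([*P,75],feed=250)
    print("contact",env.move_linear([*P,30],feed=100,contact_N=15))
    env.grasp(); s=env.read_state(); print("open",s["opening"],s["gripper_force"],s["tool_pos"].round(1))
    env.move_linear([*P,180],feed=200)
    q=best([*slot,180],tyaw); env.move_ptp([*slot,180],q); env.move_linear([*slot,60],feed=200)
    print("down",env.move_linear([*slot,35],feed=50,contact_N=6),env.read_state()["tool_pos"].round(1))
    env.open_gripper(); env.move_linear([*slot,170],feed=250); print("t",env.read_state()["time_s"],env.read_state()["opening"])
E
python3 - <<'E'
from h import *
t=cv2.imread("pics/top0.png")[...,::-1].copy()
for k,n in dict(red=(604,47),white=(598,-51),green=(494,180),black=(467,59),blue=(453,-40)).items(): print(k,cap(k,n,t))
pick_place("green",(494,180),np.deg2rad(5),(573,-360),np.pi/2)
im=camera("top");cv2.imwrite("pics/t2.png",im[...,::-1])
E
```

```text
red [(np.float64(0.5590954376719538), array([604.4972545 ,  46.74441114]), [265, 191, 20, 20, 304])]
white [(np.float64(0.5742442224289925), array([598.15321243, -50.44657216]), [305, 195, 20, 19, 310]), (np.float64(69.86381196805577), array([530.58290556, -32.67276343]), [296, 227, 21, 10, 164])]
green [(np.float64(0.4409660960917212), array([494.11784274, 180.42492845]), [209, 236, 19, 18, 277])]
black []
blue [(np.float64(1.399991520524103), array([452.97658013, -38.60020438]), [300, 256, 18, 18, 260])]
green [(np.float64(0.4988147648558909), array([494.07978495, 180.49239266]), [209, 236, 19, 18, 275])]
contact False
open 0.5458560935353477 61.414278745651245 [494.6 180.7  31. ]
down True [ 572.8 -359.9   36.1]
t 8.7333 0.9988626848597644
```

View pics/t2.png

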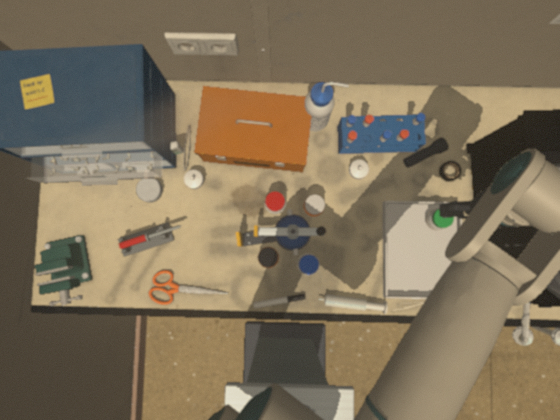

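Run:
```python
from h import *
pick_place("red",(604,47),np.deg2rad(122),(499,-360),np.pi/2)
pick_place("blue",(453,-40),np.deg2rad(-62),(425,-360),np.pi/2)
im=camera("top");cv2.imwrite("pics/t3.png",im[...,::-1])
h=hsv(im); print(h[257,260:277].tolist()); print(h[250:266,268].tolist()); print(cap("white",(598,-51),im), cap("black",(467,59),im))
```

```text
red [(np.float64(0.6829051092711873), array([604.64925987,  46.78829026]), [265, 191, 20, 20, 304])]
contact False
open 0.5461572505527926 61.615465273935115 [605.3  46.9  31.1]
down True [ 498.8 -359.9   36.1]
t 16.775 0.9970418602495498
blue []Traceback (most recent call last):
  File "<stdin>", line 3, in <module>
  File "h.py", line 45, in pick_place
    P=r[0][1]
      ~^^^
IndexError: list index out of range
```

Run:
```python
from h import *
env.move_ptp([300,-330,250],best([300,-330,250],np.pi/2))
im=camera("top");cv2.imwrite("pics/t3.png",im[...,::-1])
h=hsv(im); print(h[257,260:277:2].tolist()); print(h[264,300:318:2].tolist())
print([cap(k,n,im) for k,n in (("white",(598,-51)),("black",(467,59)),("blue",(453,-40)))],env.read_state()["time_s"])
```

```text
[[23, 61, 54], [24, 46, 56], [23, 59, 52], [16, 52, 54], [10, 56, 55], [13, 54, 57], [17, 37, 62], [11, 33, 62], [12, 40, 64]]
[[109, 144, 149], [109, 157, 149], [109, 150, 156], [109, 157, 151], [109, 149, 152], [109, 156, 152], [109, 153, 152], [109, 151, 154], [109, 158, 152]]
[[(np.float64(0.7142442480535925), array([598.16616303, -50.30535283]), [305, 195, 20, 19, 312]), (np.float64(69.74648711909329), array([530.65150248, -32.8684709 ]), [296, 227, 21, 10, 166])], [(np.float64(2.6962175230596226), array([465.84865196,  61.43802925]), [259, 250, 17, 16, 220])], [(np.float64(1.1217810458857913), array([452.71270885, -38.91563082]), [300, 256, 18, 18, 266])]] 17.75
```

View pics/t3.png

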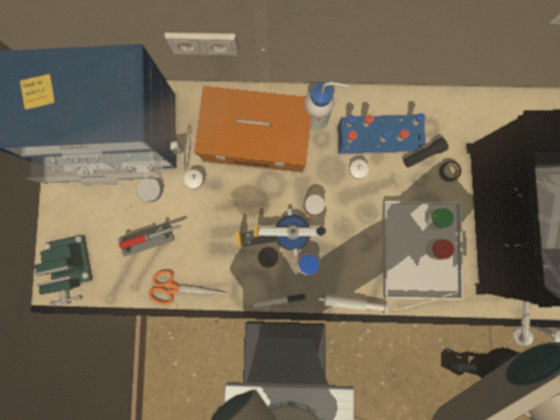

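```bash
sed -i 's/(179,110,62)/(179,110,72)/; s/^    r=cap(name,near); print/    env.move_ptp([300,-330,250],best([300,-330,250],np.pi\/2)); r=cap(name,near); print/' h.py
python3 - <<'E'
from h import *
pick_place("blue",(453,-40),np.deg2rad(-62),(425,-360),np.pi/2)
pick_place("white",(598,-51),np.deg2rad(53),(540,-274),np.pi/2)
pick_place("black",(467,60),np.deg2rad(90),(460,-274),np.pi/2)
env.move_ptp([300,-330,250],best([300,-330,250],np.pi/2))
for n in("top","scene"):
    im=camera(n);cv2.imwrite(f"pics/{n}4.png",im[...,::-1])
    for c in HSV: print(n,c,blobs(im,c)[0])
    if n=="top":
        c=cv2.resize(im[180:310,200:480],(800,371),interpolation=cv2.INTER_CUBIC)
    else: c=cv2.resize(im[180:330,180:400],(800,545),interpolation=cv2.INTER_CUBIC)
    cv2.imwrite(f"pics/{n}4c.png",c[...,::-1])
E
```

```text
blue [(np.float64(1.202364435509544), array([452.52670657, -38.89470657]), [300, 256, 18, 18, 267])]
contact False
open 0.5478138494620635 61.561357302459214 [453.2 -38.9  31. ]
down True [ 424.8 -359.9   36. ]
t 25.4417 0.9958911451947717
white [(np.float64(0.9122721736912283), array([598.52855521, -50.25644778]), [305, 194, 20, 20, 317]), (np.float64(69.8701614471618), array([530.57406589, -32.6810789 ]), [296, 227, 21, 10, 166])]
contact False
open 0.548647502178886 61.86858616418949 [599.3 -50.4  31.1]
down True [ 539.7 -273.9   36.1]
t 33.5417 1.001311038826353
black [(np.float64(0.7873383061857386), array([467.75771621,  60.21393399]), [259, 248, 18, 19, 278])]
contact False
open 0.5470967578821065 61.326073306408944 [468.3  60.3  31. ]
down True [ 459.8 -273.9   36. ]
t 42.3583 0.9978467556124969
top red [(array([131.8, 241.5]), [119, 235, 26, 13, 159]), (array([443.2, 248.5]), [434, 241, 19, 17, 232])]
top blue [(array([448.2, 278.5]), [442, 272, 11, 14, 53]), (array([442.2, 285.7]), [437, 283, 11, 6, 23])]
top green []
top yellow [(array([38.1, 92.5]), [22, 76, 31, 32, 553]), (array([255.1, 230.7]), [254, 226, 3, 10, 27]), (array([238.5, 238.7]), [236, 233, 6, 13, 42])]
scene red [(array([381.3, 337.9]), [370, 326, 24, 25, 449])]
scene blue [(array([410.6, 199.6]), [407, 197, 8, 7, 29]), (array([426.5, 222.8]), [423, 219, 8, 9, 44]), (array([351.5, 357.2]), [339, 344, 26, 27, 554])]
scene green [(array([405.3, 311.8]), [400, 308, 13, 10, 53])]
scene yellow [(array([259.8,  54.5]), [248, 51, 24, 8, 115]), (array([246.1, 207.7]), [245, 200, 3, 18, 42])]
```

View pics/top4c.png

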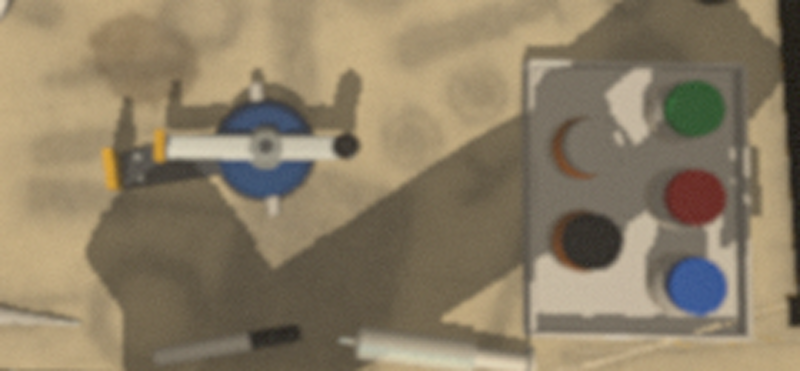

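View pics/scene4c.png

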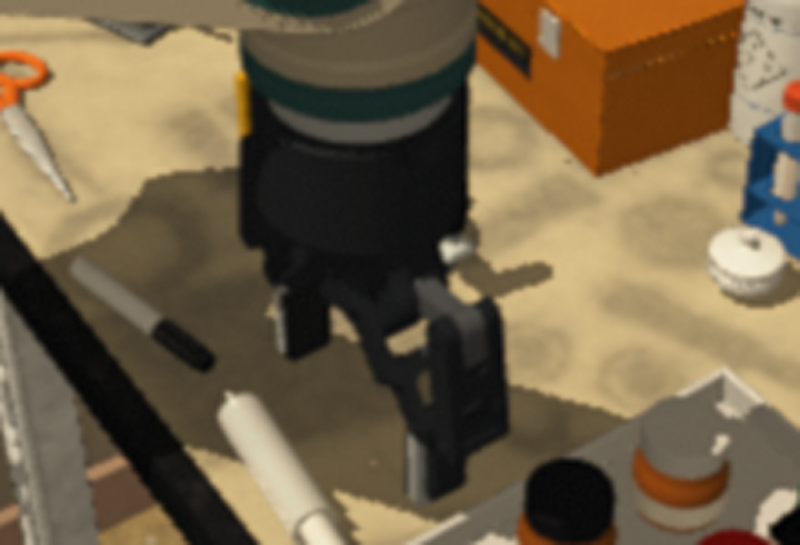

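Run:
```python
from h import *
t=cv2.imread("pics/top0.png")[...,::-1].copy();s=cv2.imread("pics/scene0.png")[...,::-1].copy()
f=lambda u,o:(o[0]+(u[0]+.5)/5.333-.5,o[1]+(u[1]+.5)/5.333-.5)
B=plane("scene",f((221,121),(210,180)),66);C=plane("scene",f((303,148),(210,180)),66)
G=plane("scene",f((505,258),(210,180)),102)
Gt=plane("top",f((698,272),(190,180)),102); Ht=plane("top",f((549,272),(190,180)),57)
print("B",B,"C",C,"G",G,"Gt",Gt,"Ht",Ht, np.linalg.norm((C-G)[:2]))
# blue housing contour top
m=cv2.inRange(hsv(cv2.imread("pics/top4.png")[...,::-1].copy()),(100,90,40),(125,255,255)); m[:,:265]=0;m[:,320:]=0;m[:205]=0;m[260:]=0
p=cv2.findNonZero(m);c,r=cv2.minEnclosingCircle(p);print("housing",c,r,plane("top",c,38))
# yellow top edges in top view: bracket top z=79, tail top z=79
for n,uv in(("tail",(255.1,230.7)),("br",(238.6,239))):print(n,plane("top",uv,75))
```

```text
B [509.73783206 133.53032824  66.        ] C [529.98520115  93.40916503  66.        ] G [533.10809261 -62.12210952 102.        ] Gt [531.68639637 -61.47942974 102.        ] Ht [532.36346128   1.58303669  57.        ] 155.56262344923476
housing (292.1976623535156, 232.8023223876953) 15.276890754699707 [527.88527879   1.73030857  38.        ]
tail [528.97867614  90.98504545  75.        ]
br [508.30113712 129.57276267  75.        ]
```

Run:
```python
from h import *
P=[531.5,-62]
env.move_ptp([*P,180],best([*P,180],np.pi/2)); print(env.read_state()["force"].round(1))
print(env.move_linear([*P,64],feed=120,contact_N=10)); f0=env.read_state()["force"]; env.grasp(); env.hold(.2)
s=env.read_state(); print(s["opening"],s["gripper_force"],s["tool_pos"].round(2),(s["force"]-f0).round(1),s["torque"].round(2),s["time_s"])
# stiffness: small radial shifts
for dy in(1,2,3,-1,-2,0):
    env.move_linear([P[0],P[1]+dy,64],feed=20); s=env.read_state(); print(dy,s["tool_pos"].round(2),(s["force"]-f0).round(1))
```

```text
[-0.3 -0.4 -0.1]
False
0.23401076145507374 58.968507084064186 [531.85 -63.41  64.6 ] [ 0.  -5.9  3.4] [-0.87  0.01  0.03] 46.5167
1 [531.87 -63.29  64.62] [ 0.2 -9.9  2.6]
2 [531.87 -63.21  64.65] [ -0.  -13.5   2.2]
3 [531.88 -63.14  64.66] [  0.1 -16.7   1.6]
-1 [531.87 -63.46  64.58] [-0.1 -2.9  4.7]
-2 [531.85 -63.51  64.52] [-0.8  0.5  5.5]
0 [531.88 -63.36  64.59] [-0.9 -7.1  4.4]
```

Run:
```python
from h import *
from scipy.optimize import least_squares
C=np.array([530.6,1.45]); f0=env.read_state()["force"]
th=np.linalg.atan2(0,1) if 0 else np.arctan2(-65,1.3)
pts=[];cmd=[];F=[]
N=48
for i in range(1,N+1):
    a=th+i*4*np.pi/N; p=C+65*np.array([np.cos(a),np.sin(a)])
    env.move_linear([*p,64],feed=70); s=env.read_state(); pts.append(s["tool_pos"][:2]);cmd.append(p);F.append(s["force"])
    if np.linalg.norm(F[-1])>45: print("FORCE",i,F[-1]); break
pts=np.array(pts);F=np.array(F);np.save("pts.npy",pts)
r=least_squares(lambda c:np.hypot(*(pts-c[:2]).T)-c[2],[*C,65]); print(r.x,np.abs(r.fun).max())
r=least_squares(lambda c:np.hypot(*(pts[24:]-c[:2]).T)-65,C); print(r.x,np.abs(r.fun).max())
print(np.c_[F,np.hypot(*(pts-cmd).T)][::4].round(1)); s=env.read_state();print(s["tool_pos"],s["time_s"],s["opening"])
```

```text
[530.41166954   1.55262906  65.03180358] 0.0576758516350111
[530.39059212   1.55844858] 0.0404882445066761
[[ 0.6 -0.3  5.7  1. ]
 [-1.   1.6  7.8  1.2]
 [-4.  -1.8  8.7  1.2]
 [-0.  -4.3  6.4  0.3]
 [ 0.7 -1.9  7.3  0.3]
 [-0.6 -3.   7.7  0.2]
 [ 1.7 -2.6  5.3  0.4]
 [ 1.8  1.   5.3  1.4]
 [-2.1 -0.5  8.9  1.4]
 [-0.9 -3.7  8.1  0.6]
 [ 0.9 -0.9  7.7  0.3]
 [-0.8 -2.9  9.3  0.3]]
[532.06355612 -63.4268952   64.51316413] 66.9167 0.23980393968763175
```

Run:
```python
from h import *
C=np.array([530.39,1.56]); yaw=.164
s=env.read_state(); p0=s["tool_pos"][:2]-C; a0=np.arctan2(p0[1],p0[0]); a1=-np.pi/2+yaw
for a in np.linspace(a0,a1,3)[1:]:
    env.move_linear([*(C+65*np.array([np.cos(a),np.sin(a)])),64],feed=40)
env.hold(.2); s=env.read_state(); d=s["tool_pos"][:2]-C; print("angle err",np.arctan2(d[1],d[0])-a1,s["force"].round(1))
env.open_gripper(); p=s["tool_pos"]; env.move_linear([p[0],p[1],180],feed=250)
env.move_j([1.211,.052,1.401,0,1.689,-.07])
for n,(x,y,w,h) in dict(top=(200,190,140,80),scene=(210,180,140,90)).items():
    im=camera(n);cv2.imwrite(f"pics/{n}5.png",im[...,::-1]);cv2.imwrite(f"pics/{n}5c.png",cv2.resize(im[y:y+h,x:x+w],(w*5,h*5),interpolation=cv2.INTER_CUBIC)[...,::-1])
    x,y,w,h=dict(top=(100,200,100,70),scene=(170,140,100,70))[n]
    cv2.imwrite(f"pics/{n}5p.png",cv2.resize(im[y:y+h,x:x+w],(w*8,h*8),interpolation=cv2.INTER_CUBIC)[...,::-1])
print(env.read_state()["time_s"])
a=cv2.imread("pics/scene5c.png");b=cv2.imread("pics/top5p.png")[:,:800]; 
b=cv2.imread("pics/top5p.png");c=cv2.imread("pics/scene5p.png")
cv2.imwrite("pics/p5.png",np.r_[cv2.resize(b[100:500],(600,300)),cv2.resize(c[100:500],(600,300))])
```

```text
angle err 0.0007441653531263803 [ 2.3 -4.1  6. ]
71.4583
```

View pics/scene5c.png

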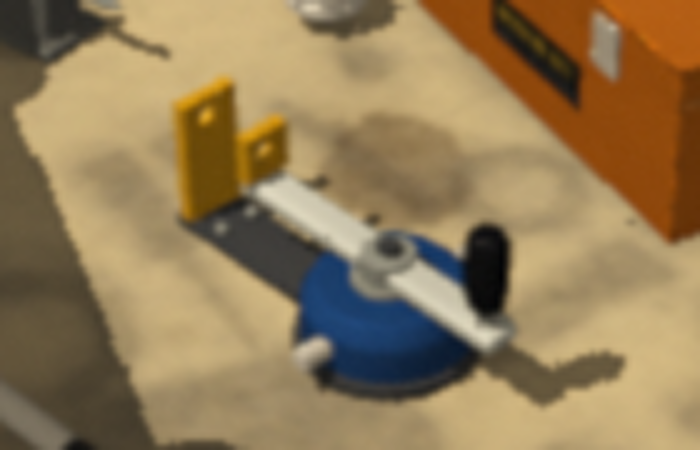

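View pics/p5.png

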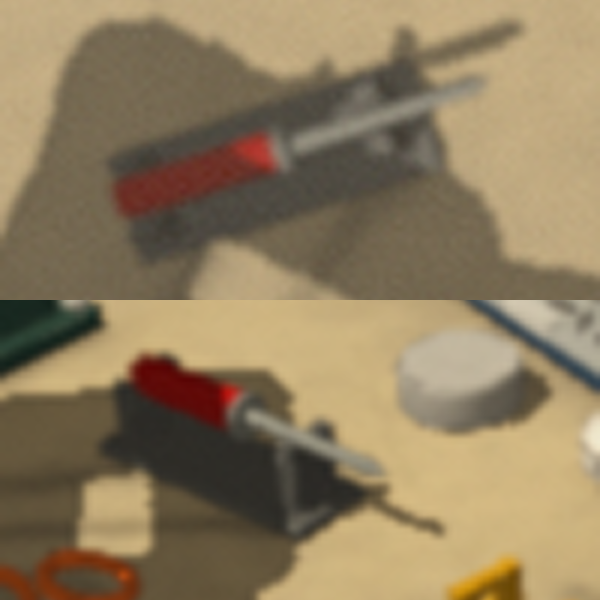

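Run:
```python
from h import *
g=lambda u,v:(100+u/6-.4,212.5+v/6-.4); k=lambda u,v:(170+u/6-.4,152.5+(v-300)/6-.4)
col,tip,rear=[plane("top",g(*u),40)[:2] for u in((285,153),(483,83),(118,195))]
print(col,tip,rear,np.linalg.norm(tip-col),np.linalg.norm(tip-rear))
cs,ts=[plane("scene",k(*u),40)[:2] for u in((240,412),(380,470))];print("scene",cs,ts,np.linalg.norm(ts-cs))
d=tip-rear; print("ang",np.arctan2(*d[::-1]),np.arctan2(*(ts-cs)[::-1]),np.arctan2(*(tip-col)[::-1]))
u=d/np.linalg.norm(d); print("origin",tip-124*u,col-37*u, rear+35*u, "scene",ts-124*u, cs-37*u)
m=lambda u,v:(210+u/5-.4,180+v/5-.4)
B,T=plane("scene",m(206,117),66)[:2],plane("scene",m(265,150),66)[:2]; print("B",B,"T",T,np.linalg.norm(B-T),np.arctan2(T[0]-B[0],B[1]-T[1]))
G=plane("scene",m(488,232),102)[:2];print("G",G,np.arctan2(G[0]-B[0],B[1]-G[1]),np.linalg.norm(B-G))
C=np.array([530.4,1.56]);print("B-C",np.arctan2(C[0]-B[0],B[1]-C[1]),np.linalg.norm(B-C))
```

```text
[507.01477151 358.63514021] [537.79927563 278.41450282] [488.07722398 426.53173048] 85.92459693163889 156.24018545669563
scene [508.15110635 366.22603472] [538.431335   283.73009454] 87.87759892841602
ang -1.246922757917599 -1.2190126685357283 -1.2043783755080528
origin [498.33737672 395.96771857] [495.23985006 393.71150298] [499.21566319 393.35138733] scene [498.9694361 401.2833103] [496.3761849  401.30239749]
B [507.70025944 131.21437887] T [517.39348341  90.81850116] 41.54257487204682 0.2355031597580869
G [542.47065859 -60.1221134 ] 0.1797621604288843 194.47013635142267
B-C 0.1733221799614922 131.62650258108175
```

```bash
cat >> h.py <<'E'
AX=np.array([530.4,1.56]); PY=.17
def ins(r,yaw=PY,off=0,z=66):
    "TCP position for pin origin r from crank axis, sideways offset off (along pump x)"
    return [*(AX+r*np.array([-np.sin(yaw),np.cos(yaw)])+off*np.array([np.cos(yaw),np.sin(yaw)])),z-19]
E
python3 - <<'E'
from h import *
P=[498,397]; pa=-1.225
q=best([*P,150],pa+np.pi/2); env.move_ptp([*P,150],q); env.move_linear([*P,60],feed=200)
print(env.move_linear([*P,21],feed=60,contact_N=8)); f0=env.read_state()["force"]; env.grasp(); env.hold(.2)
s=env.read_state();print(s["opening"],s["tool_pos"].round(1),(s["force"]-f0).round(1),s["torque"].round(2))
env.move_linear([*P,140],feed=100)
Rq=R.from_quat(np.roll(q,-1)); q2=np.roll((R.from_rotvec([0,0,-np.pi/2+PY-pa])*Rq).as_quat(),1)
t=ins(275); env.move_ptp([t[0],t[1],140],q2); env.move_linear(t,feed=100); env.hold(.3)
s=env.read_state();print(t,s["tool_pos"].round(1),s["opening"],s["time_s"])
for n,(x,y,w,h) in dict(top=(150,200,110,80),scene=(180,150,110,80)).items():
    im=camera(n);cv2.imwrite(f"pics/{n}6.png",im[...,::-1]);cv2.imwrite(f"pics/{n}6c.png",cv2.resize(im[y:y+h,x:x+w],(770,560),interpolation=cv2.INTER_CUBIC)[...,::-1])
for r in(118+39+124,275,237): print(r-124, proj("scene",[*ins(r-124)[:2],66]), proj("top",[*ins(r-124)[:2],66]))
print("eye",proj("scene",[*ins(132)[:2],66]),proj("top",[*ins(132)[:2],66]))
E
```

```text
False
0.17643603399052626 [498.2 397.1  21.2] [ 0.5 -0.6  1.5] [ 0.01 -0.02  0.04]
[np.float64(483.8748540065761), np.float64(272.5958109001292), 47] [484.1 272.7  47.4] 0.17740418151242998 78.3833
157 [244.43626703 198.74249413] [227.75270295 240.69744982]
151 [245.95857181 199.72306331] [230.23232696 240.33563547]
113 [255.80586064 206.06604269] [245.937338  238.0440387]
eye [250.83719837 202.86555544] [238.08467581 239.18985994]
```

View pics/scene6c.png

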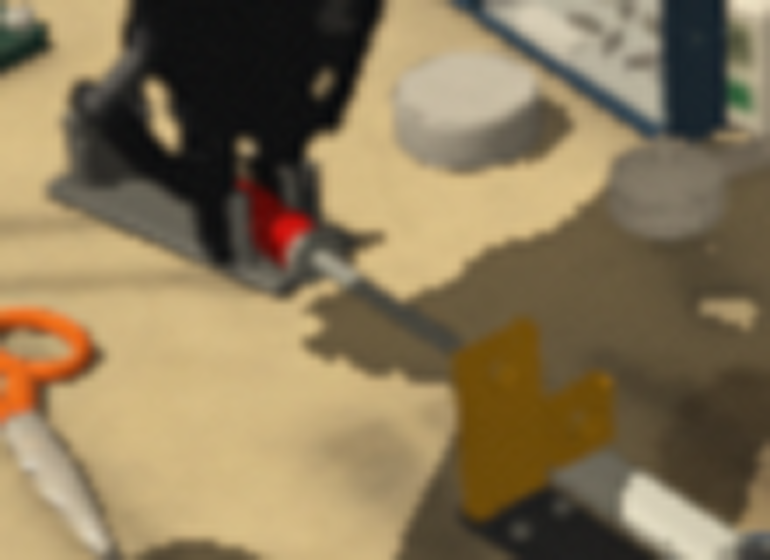

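View pics/top6c.png

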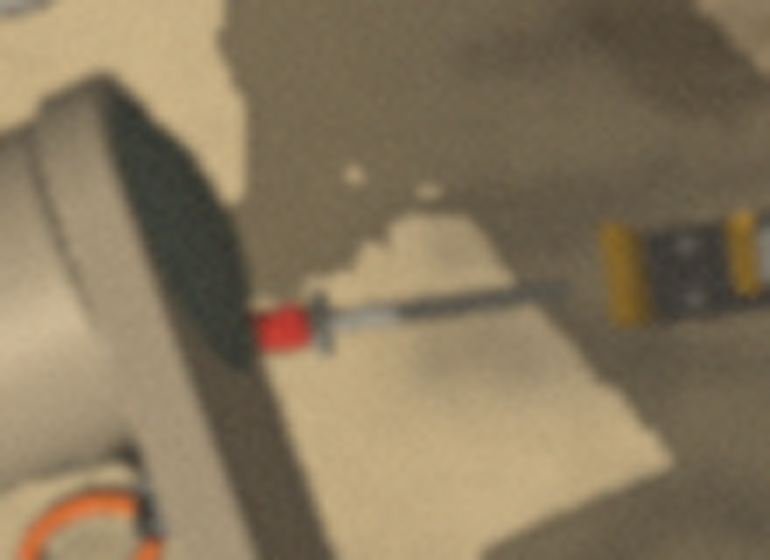

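Run:
```python
from h import *
for f in("scene0","scene5","scene6"):
    im=cv2.imread(f"pics/{f}.png").astype(float); b=im[...,0]/(im[...,2]+1)   # blue/red: high in hole
    p=b[198:209,246:257]; 
    print(f); print((p*100).round().astype(int))
im=cv2.imread("pics/scene6.png").astype(int).sum(2); print(im[186:204,224:248])
im=cv2.imread("pics/top6.png").astype(int).sum(2); print(im[238:250,196:242:3])
im=cv2.imread("pics/top5.png").astype(float); print("topyellow");print((100*im[228:250,232:262,0]/(im[228:250,232:262,2]+1)).round().astype(int))
```

```text
scene0
[[56 51 40 27 17 10  8 11 10  8 35]
 [34 26 17  9  6  7  7 10  7  7 35]
 [13  8  6  8  9 11  9  7  6  8 34]
 [ 6  6  6 10 18 18 13  8  6  6 29]
 [ 6  7  6 18 26 19 13  8  7  6 26]
 [ 8  7  9 16 22 15 10  6  6  7 26]
 [ 7  8  7  8 12 10  7  8  8  7 24]
 [ 8  7  7  7  8  6  8  8  6  7 21]
 [ 9  7  7  8  8  8  7  7  8  7 19]
 [ 9  7  7  7  7  7  8  8  7  6 18]
 [10  6  8  7  7  7  8  9  7  7 18]]
scene5
[[58 52 40 27 17  9  8 12 10  6 34]
 [41 27 17 10  7  5  8 10 10  8 35]
 [17  9  7  6  9 11  8  9  6  7 34]
 [ 7  6  6 11 18 18 13  9  9  7 30]
 [ 8  6  7 18 25 20 13  9  6  7 27]
 [ 9  8  7 15 22 16  9  7  5  6 26]
 [ 9  8  6 11 11 10  6  8  7  6 25]
 [10  7  6  6  7  8  7  8  7  7 20]
 [10  6  7  7  9  6  6  8  7  7 17]
 [10  6  8  6  8  8  7  6  8  8  9]
 [10  6  7  7  7  8  8  8  8  7  8]]
scene6
[[58 50 38 26 17 10  8 11  9  7 20]
 [40 25 16 10  7  9  8 10  8  8 20]
 [16 11  7  8  8 10  9  7  8  8 20]
 [ 8  7  6  8 14 14 10  9  6  8 17]
 [ 8  7  8 12 21 17 12  8  8  9 15]
 [ 8  7  8 11 20 14  8 10  6  9 16]
 [ 6  7  7  8 11 10  8  8  6  8 14]
 [10  8  9  7  6  6  7  9  7  8 1
[... 4136 characters left out ...]
9 90 86 76 63
  56 58 69 79 82 83]
 [67 69 68 66 57 41 29 28 29 39 56 74 83 86 85 85 87 87 84 85 84 86 84 79
  78 75 77 76 75 73]
 [69 68 68 66 58 43 30 27 29 36 47 73 84 85 83 84 83 82 80 78 76 76 73 74
  72 71 70 69 70 68]
 [69 69 69 68 61 47 35 32 33 40 53 69 79 79 76 74 75 73 71 72 70 69 69 67
  69 68 68 68 68 66]
 [68 69 70 68 66 59 49 47 47 54 61 67 72 73 70 69 70 70 67 69 69 67 68 67
  67 67 67 68 68 67]
 [70 68 70 70 69 67 65 64 65 68 68 70 70 70 70 69 69 69 68 68 68 68 68 69
  68 67 68 67 67 69]
 [69 69 70 69 69 69 70 69 69 71 69 70 72 69 69 70 68 70 68 68 69 68 68 67
  68 68 68 67 68 68]
 [69 70 69 69 69 69 68 69 71 70 71 69 69 69 69 70 69 70 68 69 70 69 68 68
  69 67 69 68 68 67]]
```

Run:
```python
from h import *
A=[]
for n in("top","scene"):
    f=lambda r,o,z: proj(n,[*ins(r,off=o)[:2],z])
    e=f(132,0,66); d=f(120,0,66)-e; d/=np.linalg.norm(d); nr=np.array([-d[1],d[0]])
    A.append([nr@(f(132,1,66)-e),nr@(f(132,0,67)-e)]); print(n,e,d,nr,A[-1])
A=np.array(A)
# observed row deficits (rows) -> normal: eye minus pin line, row diff * nr_y
for rt,rs in((-1.1,-1.1),(-1.1,-1.0),(-1.1,-1.3)):
    print(np.linalg.solve(A,[rt*.99,rs*.84]))
```

```text
top [238.08467581 239.18985994] [ 0.98952144 -0.14438603] [0.14438603 0.98952144] [np.float64(-0.41771196598820454), np.float64(-0.018214104346785227)]
scene [250.83719837 202.86555544] [0.84068963 0.54151727] [-0.54151727  0.84068963] [np.float64(-0.30428120120803354), np.float64(-0.2612326564922973)]
[2.58407244 0.52717503]
[2.5988438  0.18841705]
[2.55452972 1.20469099]
```

Run:
```python
from h import *
env.move_linear(ins(275,off=2.6,z=66.3),feed=30); env.hold(.2); f0=env.read_state()["force"]
for r in(262,256,250,244,238,232,226,220,216,212,208,204):
    c=env.move_linear(ins(r,off=2.6,z=66.3),feed=30,contact_N=8); s=env.read_state()
    print(r,c,(s["force"]-f0).round(1),(s["tool_pos"]-ins(r,off=2.6,z=66.3)).round(1),s["opening"].round(3))
    if c: break
print(s["time_s"])
for n,(x,y,w,h) in dict(top=(190,210,90,40),scene=(200,170,90,60)).items():
    im=camera(n);cv2.imwrite(f"pics/{n}7.png",im[...,::-1])
    x0=cv2.resize(im[y:y+h,x:x+w],(w*6,h*6),interpolation=cv2.INTER_CUBIC)[...,::-1]; globals()[n]=x0
cv2.imwrite("pics/p7.png",np.r_[top,scene])
```

```text
Traceback (most recent call last):
AttributeError: 'float' object has no attribute 'round'
```

```bash
cat >> h.py <<'E'
def push(rs,off,z,f0,lim=8,yaw=PY):
    for r in rs:
        t=ins(r,off=off,z=z,yaw=yaw); c=env.move_linear(t,feed=30,contact_N=lim); s=env.read_state(); F=s["force"]-f0
        e=s["tool_pos"]-t; w=np.array([[np.cos(PY),np.sin(PY),0],[-np.sin(PY),np.cos(PY),0],[0,0,1]])
        print(r,c,"F side,out,up",(w@F).round(1),"dev",(w@e).round(1),round(s["opening"],3),"r_act",round(float(np.array([-np.sin(PY),np.cos(PY)])@(s["tool_pos"][:2]-AX)),1))
        if c: break
    print(s["time_s"]); return c
E
python3 - <<'E'
from h import *
f0=env.read_state()["force"]; np.save("f0.npy",f0); print(f0)
push((258,254,250,246,242,238,232,226,220,216,212,208,204),2.6,66.3,f0)
E
```

```text
[-0.88347773 -0.36782231 -0.15412852]
258 False F side,out,up [-0.5 -0.1  0.2] dev [-0.  -0.1 -0. ] 0.176 r_act 257.9
254 False F side,out,up [ 0.5  0.1 -0.8] dev [ 0.  -0.2 -0. ] 0.182 r_act 253.8
250 False F side,out,up [ 0.1 -0.3 -0.3] dev [ 0.  -0.2 -0. ] 0.175 r_act 249.8
246 False F side,out,up [ 0.7  0.2 -0.7] dev [-0.  -0.2 -0. ] 0.177 r_act 245.8
242 False F side,out,up [ 2.3 -0.5 -0.3] dev [ 0.  -0.2  0. ] 0.177 r_act 241.8
238 False F side,out,up [ 1.3  0.7 -0.2] dev [-0.  -0.2 -0. ] 0.174 r_act 237.8
232 False F side,out,up [1.6 0.2 0.1] dev [ 0.  -0.2 -0. ] 0.181 r_act 231.8
226 False F side,out,up [1.  0.  0.5] dev [-0.  -0.2 -0. ] 0.173 r_act 225.8
220 False F side,out,up [ 1.   0.3 -0.1] dev [ 0.  -0.2  0. ] 0.174 r_act 219.8
216 False F side,out,up [ 0.7  0.2 -0.1] dev [-0.  -0.1 -0. ] 0.175 r_act 215.9
212 False F side,out,up [ 1.3  0.1 -0.1] dev [ 0.  -0.2 -0. ] 0.175 r_act 211.8
208 False F side,out,up [ 1.2  0.4 -0.5] dev [ 0.  -0.2  0. ] 0.175 r_act 207.8
204 False F side,out,up [ 1.1 -0.  -0.6] dev [ 0.  -0.2  0. ] 0.173 r_act 203.8
83.4
```

Run:
```python
from h import *
f0=np.load("f0.npy")
push((198,192,186,182,179,177,175,173,171,169,167),2.6,66.3,f0,lim=12)
for n,(x,y,w,h) in dict(top=(190,210,120,45),scene=(200,170,120,65)).items():
    im=camera(n);cv2.imwrite(f"pics/{n}7.png",im[...,::-1])
    globals()[n]=cv2.resize(im[y:y+h,x:x+w],(w*5,h*5),interpolation=cv2.INTER_CUBIC)[...,::-1]
cv2.imwrite("pics/p7.png",np.r_[top,scene])
```

```text
198 False F side,out,up [0.6 0.4 0.1] dev [ 0.  -0.2  0. ] 0.174 r_act 197.8
192 False F side,out,up [ 0.7  0.6 -0.5] dev [ 0.  -0.2  0. ] 0.179 r_act 191.8
186 False F side,out,up [ 0.7 -0.  -0.8] dev [ 0.  -0.2 -0. ] 0.178 r_act 185.8
182 False F side,out,up [ 0.8  0.3 -0.5] dev [ 0.  -0.2  0. ] 0.177 r_act 181.8
179 False F side,out,up [0.9 0.4 0.1] dev [ 0.  -0.1  0. ] 0.174 r_act 178.9
177 False F side,out,up [0.  3.7 0.1] dev [-0.1  0.4  0. ] 0.177 r_act 177.4
175 False F side,out,up [ 0.1 11.7 -0.2] dev [-0.1  2.4  0.2] 0.177 r_act 177.4
173 False F side,out,up [-0.2 21.4 -0.7] dev [-0.1  4.4  0.3] 0.178 r_act 177.4
171 False F side,out,up [ 0.5 30.4 -0. ] dev [-0.2  6.4  0.4] 0.175 r_act 177.4
169 False F side,out,up [ 1.  40.7 -0.5] dev [-0.2  8.4  0.5] 0.179 r_act 177.4
167 False F side,out,up [ 0.3 47.9 -0.7] dev [-0.2 10.3  0.6] 0.177 r_act 177.3
86.4833
```

View pics/p7.png

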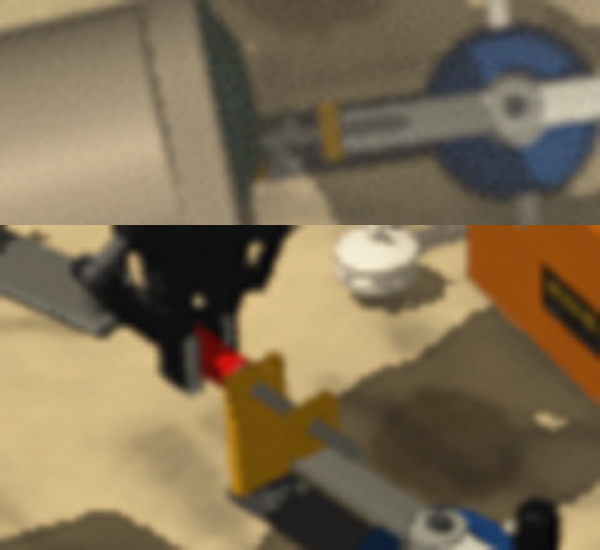

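Run:
```python
from h import *
env.move_linear(ins(176.8,off=2.6,z=66.3),feed=40); env.hold(.2); print(env.read_state()["force"].round(1))
env.open_gripper(); t=ins(176.8,off=2.6); env.move_linear([t[0],t[1],200],feed=120); print(env.read_state()["force"].round(1))
env.move_j([1.211,.052,1.401,0,1.689,-.07]); env.hold(.5)
for n,(x,y,w,h) in dict(top=(200,195,280,110),scene=(190,170,140,90)).items():
    im=camera(n);cv2.imwrite(f"pics/{n}8.png",im[...,::-1])
    globals()[n]=cv2.resize(im[y:y+h,x:x+w],(560,int(h*560/w)),interpolation=cv2.INTER_CUBIC)[...,::-1]
cv2.imwrite("pics/p8.png",np.r_[top,scene]); print(env.read_state()["time_s"])
```

```text
[-2.1  7.6  0.1]
[0.2 0.2 1. ]
91.6417
```

View pics/p8.png

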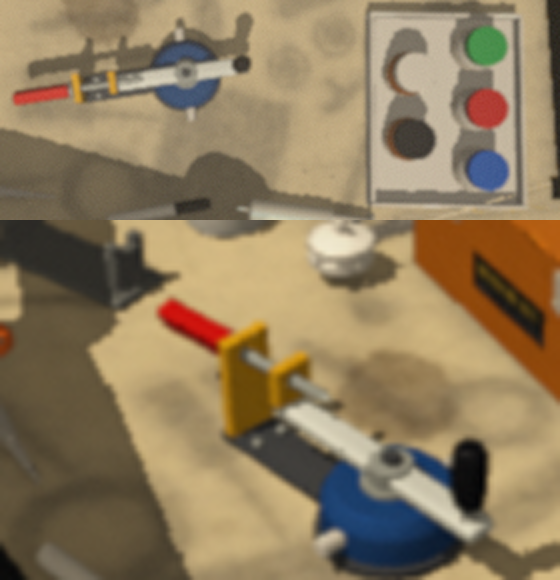

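Run:
```python
from h import *
w=np.array([-np.sin(PY),np.cos(PY)])
for n in("top","scene"):
    im=cv2.imread(f"pics/{n}8.png")[...,::-1].copy(); m=cv2.inRange(hsv(im),(0,120,70),(8,255,255)) 
    k,l,s,c=cv2.connectedComponentsWithStats(m)
    for i in range(1,k):
        if s[i,4]>40:
            p=plane(n,c[i],70)
            if 100<p[1]<260: print(n,c[i],s[i],"r of handle centre",w@(p[:2]-AX)); print("pred",[proj(n,[*ins(r,off=2.6)[:2],66]).round(1) for r in(140,175,210)])
```

```text
top [220.10382514 242.07103825] [206 237  28  11 183] r of handle centre 175.05465173998937
pred [array([234.6, 238.6]), array([220.2, 240.7]), array([205.7, 242.8])]
scene [237.60909091 195.60909091] [230 190  18  13 110] r of handle centre 175.23590519416513
pred [array([249.6, 201.1]), array([240.7, 195.4]), array([232.1, 189.9])]
```

```bash
python3 -c "
from plant import sign_off
print(sign_off())"
```

```text
the job is handed in; nothing more can be done
None
```

The job is done and handed in at about 92 s: all five jars stand upright in the tray, the crank has gone two full turns and on until its eye lines up with the bracket, and the lock pin is through both eyes with its collar against the bracket.

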